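Hold the loupe in focus over the chipped specimen

ROBOT

A 7-joint arm with a two-finger parallel gripper is mounted at the origin on a cart in front of the work surface, level with it; the furniture and walls round the work are solid. World frame = base frame: x ahead of the robot, y to its left, z up, the work surface at z = 0. Lengths are in m, angles in rad, forces in N, time in s.
With the tool pointing down it reaches from about 0.375 to 0.925 m from the base axis. Payload 3.1 kg.
Tool frame: the origin (TCP) lies between the finger pads; the fingertips stand 19 mm ahead of it and the grasp point (between the pads) is the TCP; z points along the fingers, y is the line along which they close (so a half turn about z gives the same grasp; the last joint's range is limited). The gripper opens to 85 mm and grips with 20 to 120 N. Pads are 22 mm wide; open, the fingers measure 114 mm over their backs; the gripper's body (76 mm by 85 mm) begins 54 mm behind the grasp point. The pads swing forward as they close: fully open they stand 13 mm farther back than shut.
Start: joints at [1.175, 0.383, 0.044, 1.598, -0.018, 1.161, -0.05], TCP at [0.191, -0.621, 0.25] pointing down, gripper open.
Joint ranges: [-2.61, 2.61], [-0.41, 2.15], [-1.48, 1.57], [0, 2.5], [-1.57, 4.71], [0.05, 1.97], [-2.85, 2.85]. Speed limits (rad/s): [2.79, 2.79, 3.14, 3.14, 3.14, 3.14, 3.14].

INTERFACE

Orientations are given as a unit quaternion [x, y, z, w].
In Python, from bench import move_ptp, movel, move_j, move_gripper, pause, inverse_kinematics, read_camera, camera_params, MotionError, sign_off, look_for, tip_of, read_time_s, read_qpos, read_joint_vel, read_effort, read_eef_pos, read_tcp_rot, read_ft_force, read_ft_torque, read_finger_gap, read_grasp_force gives the robot as it stands. Calls block until the motion is done:
- move_ptp(position, orientation): joint-space move of the TCP to a pose.
- movel(position, orientation=None, speed=0.15): straight line of the TCP; orientation=None keeps the orientation; speed is the mean speed in m/s.
- move_j(angles): joint-space move.
- move_gripper(opening, effort=None): finger opening in m; effort is the grip in N (None keeps the last); returns when the fingers have stopped.
- pause(seconds).
- inverse_kinematics(position, orientation): joint angles nearest the present ones, or None.
- read_camera(name): name is "side" or "top" or "wrist"; returns the picture (384x512x3 uint8, red, green, blue); there is no depth.
- camera_params(name): a dict with "K" (3x3 intrinsics, pixels), "dist_coeffs" ([k1, k2, p1, p2, k3] as OpenCV has them; the pictures are not rectified), "camera_from_world" (4x4, takes a point from world to camera coordinates). Camera axes: x right, y down, z forward; pixel columns grow to the right and rows downward; lengths in m; the calibration is good to about 2 mm. A picture is of the moment at which its call begins: read the wrist's pose just before it. camera_params takes no time and is no camera call; for the wrist camera it gives the pose at the moment of the call.
A pose or a line that the arm cannot do raises MotionError and nothing moves.
- sign_off(): hands the job in; it is judged then, once.
Trained networks look in the newest picture that a camera, given by its name, has taken for a name from the list of things; names that differ only in an ending like _2 or _b are one class to them, and where a whole thing is asked for, a point or a joint stands for the part that bears it (a point fixed in the world has none). Each returns a list of dicts, best first, with "confidence" (0 to 1); they miss things now and then, are a little off and sometimes report something else, mostly with a low value. They report only what shows in the picture. A call takes as long as a camera call. They do not tell look-alikes from the thing itself.
- look_for(camera, name): "at" ([column, row] in pixels, amid what is visible of it).
- tip_of(camera, name): "at" ([column, row] in pixels: a listed point, or the origin of a listed thing).
Readings, each from a call of its own:
- read_time_s(): time.
- read_qpos(): joint angles.
- read_joint_vel(): joint speeds.
- read_effort(): joint torques, N m.
- read_eef_pos(): TCP position.
- read_tcp_rot(): TCP orientation.
- read_ft_force(): force on the tool from outside, world axes, zero at the start.
- read_ft_torque(): the same for the moment, N m.
- read_finger_gap(): finger opening in m.
- read_grasp_force(): force on a finger pad.
Only numpy, scipy, OpenCV 4.12 (cv2) and the standard library are available. Lean on these libraries where they do the work, as an engineer would, in place of code of your own. Each camera call takes 0.05 s, during which the arm holds its last target. There are 200 camera calls.

TASK

Four resin-mounted specimens stand in the round polishing holder, and one of them has a big piece broken out of its top edge. Seat that chipped one upright, metal face up, right down in the ring nest of the inspection stand and let go of it, then take the loupe by its handle and hold it level and still, centred over the specimen, with its lens at the height of the pointer on the stand's column. Finish while still holding the loupe there in mid-air; do not drop anything, do not let the loupe touch the specimen or the stand, do not shift the pointer, and leave the other specimens and everything else where they are.

Things in the scene. Friction and masses are not known exactly. Their poses are not given: they have to be found in the camera images.
- chipped_mount: the chipped specimen: grey resin puck, 40 mm diameter, 26 mm tall, 60 g, metal sample in its top, a big piece broken out of its top edge; loose. Origin: centre of its underside, z up. The break faces its own -x: it starts 5 mm beside the axis and slopes down to 10 mm above the underside. Towards its own +y and -y the sides are whole over the full height: grip it there, closing along its y
- mount_1: a sound specimen: the same puck, 40 mm in diameter and 26 mm tall, whole all round; loose; origin at the centre of its underside
- mount_2: another sound specimen, same size; origin at the centre of its underside
- mount_3: another sound specimen, same size; origin at the centre of its underside
- holder: round aluminium polishing holder, 184 mm in diameter, 10 mm thick, low hub 15 mm high, fixed flat on the worktop; origin at the centre of its underside. Its four 44 mm through holes lie at x, y = +-41 mm of its own axes; the specimens stand in them on the worktop and rise 16 mm above the holder. Which specimen is in which hole varies
- stand: inspection stand, fixed: grey foot plate 205 x 100 x 12 mm (own x from -50 to +155 mm), on it a raised aluminium ring as nest, and a 14 mm steel column whose top is 152 mm above the worktop. Origin on the worktop under the nest's axis; own +x points from the nest to the column, whose axis is 120 mm from the nest's
- nest (a point): centre of the nest's floor, 12 mm above the worktop. The ring is 45 mm wide inside, 56 mm outside and 8 mm high, so a seated specimen's underside is at this point and its top 26 mm above it. Behind the stand rises a tall solid pillar (front face at x = 0.66 m, y = -0.04 to 0.31), and a beam hangs 0.64 m above the worktop at y = 0.31 to 0.35: keep wrist and elbow clear of both
- pointer_tip (a point): tip, at half thickness, of the pointer that marks the focal height: a 3 mm thick horizontal blade on a sliding collar on the column. It points at the nest's axis, its tip 75 mm from that axis, and is set 85 to 120 mm above the worktop; the collar slides if pushed with more than about 15 N
- loupe: hand loupe lying flat, loose, 170 g: steel rim 72 mm in diameter and 12 mm thick with a 64 mm glass lens, and a dark wooden handle. Origin under the lens centre, at the underside; z is the lens axis (up); the handle points to its own -x: a bar with flat upright sides, 16 mm wide (y), 14 mm thick (z), from x = -53 to -157 mm; balance point near x = -65 mm
- lens_centre (a point): centre of the loupe's lens, 6 mm above the loupe's underside
- handle_grip (a point): a good place to grip the loupe's handle, 85 mm from the lens axis, at half the handle's thickness (7 mm above the underside); fingers close along the loupe's y
- eyepiece_spare: bystander: black spare eyepiece, 40 mm in diameter, 42 mm tall, loose; origin at the centre of its underside
- bench_timer: bystander: white bench timer 66 x 66 x 20 mm, loose; origin at the centre of its underside
- forceps_1: bystander: steel forceps lying flat, 125 mm long (own y), 8 mm high, loose; origin at the centre of the underside
- slide_pack: bystander: card box of slides, 30 x 82 x 26 mm, loose; origin at the centre of its underside
- objective_can: bystander: white can with a screw cap, 38 mm in diameter, 49 mm tall, loose; origin at the centre of its underside
Mind the look-alikes: they are no part of the job. Leave any purple look-alike of the chipped_mount alone.

How it is judged:
On the way, in this order (a step that is already met when the one before it is completed fails the run):
1. the chipped specimen is seated in the nest and let go (horizontal distance between chipped_mount and nest below 0.004 m and z of chipped_mount in the frame of nest below 0.002 m and angle between chipped_mount's own z axis and vertical below 0.06 rad and contact force between the fingers and chipped_mount below 0.1 N), for 0.2 s.
2. the loupe is lifted in the gripper (height (world z) of lens_centre above 0.05 m and contact force between the fingers and loupe above 1 N), for 0.2 s.
At the end, for the whole second after the job is handed in: The loupe hangs still in the gripper, touching nothing else: lens within 12 mm sideways of the chipped specimen's axis and 6 mm of the pointer's height, level within 0.1 rad; that specimen stands in the nest within 4 mm of its axis and 2 mm of its floor; the sound ones stand in the holder (horizontal distance between lens_centre and chipped_mount below 0.012 m and z of lens_centre in the frame of pointer_tip between -0.006 and 0.006 m and angle between loupe's own z axis and vertical below 0.1 rad and linear speed of loupe below 0.02 m/s and angular speed of loupe below 0.15 rad/s and contact force between the fingers and loupe above 1 N and contact force between each of stand, chipped_mount and loupe below 0.1 N and horizontal distance between chipped_mount and nest below 0.004 m and z of chipped_mount in the frame of nest below 0.002 m and angle between chipped_mount's own z axis and vertical below 0.06 rad and horizontal distance between each of mount_1, mount_2, mount_3 and holder below 0.065 m and height (world z) of each of mount_1, mount_2, mount_3 below 0.003 m); the arm keeps its last pose, push and grip.
It fails at once if a sound specimen is moved by more than 12 mm (distance of any of mount_1, mount_2, mount_3 from where it was at the start of the episode above 0.012 m).
It fails at once if the chipped specimen or the loupe is dropped (falls free at more than 0.6 m/s) ((linear speed of chipped_mount above 0.6 m/s and contact force between the fingers and chipped_mount below 0.05 N) or (linear speed of loupe above 0.6 m/s and contact force between the fingers and loupe below 0.05 N)).
It fails at once if the loupe touches the specimen or the stand with more than 0.5 N (contact force between loupe and chipped_mount above 0.5 N or contact force between loupe and stand above 0.5 N).
It fails at once if the pointer is shifted by more than 4 mm (distance of pointer_tip from where it was at the start of the episode above 0.004 m).
It fails at once if a bystander is moved by more than 25 mm (distance of any of eyepiece_spare, bench_timer, forceps_1, slide_pack, objective_can from where it was at the start of the episode above 0.025 m).
It also fails if it takes over 70 s, if anything falls off the work surface, if the arm or the gripper's body presses on something with over 40 N, if the wrist force passes 120 N, or if a joint passes its speed limit or range.

## Working session

There is one attempt and no reset: what is moved stays moved. The work goes in short steps, each a Python script; the robot and the scene stay as the last script left them, time stands still between calls to the robot, and variables do not carry over. Pictures are saved under pics/ and viewed, at most 10 in all, crops included, and the job is handed in when it is done.

```bash
mkdir -p pics; ls
cat > h.py <<'E'
import numpy as np, cv2
from bench import *
from scipy.spatial.transform import Rotation as R
def ray(cam,px,P=None):
    P=P or camera_params(cam); T=np.array(P["camera_from_world"]); K=np.array(P["K"]); d=np.array(P["dist_coeffs"])
    u=cv2.undistortPoints(np.array([[px]],float),K,d)[0,0]
    D=T[:3,:3].T@np.array([u[0],u[1],1]); C=-T[:3,:3].T@T[:3,3]
    return C,D
def at_z(cam,px,z,P=None):
    C,D=ray(cam,px,P); return C+D*(z-C[2])/D[2]
def tri(a,b):
    A=[];B=[]
    for C,D in (a,b):
        D=D/np.linalg.norm(D);M=np.eye(3)-np.outer(D,D);A.append(M);B.append(M@C)
    return np.linalg.lstsq(np.vstack(A),np.hstack(B),rcond=None)[0]
def proj(cam,p,P=None):
    P=P or camera_params(cam); T=np.array(P["camera_from_world"])
    return cv2.projectPoints(np.array([p],float),cv2.Rodrigues(T[:3,:3])[0],T[:3,3],np.array(P["K"]),np.array(P["dist_coeffs"]))[0][0,0]
def snap(cam,name=None):
    im=read_camera(cam)
    if name: cv2.imwrite(f"pics/{name}.png",im[:,:,::-1])
    return im
def down(yaw): # tool down; tool y axis at angle yaw+90deg... x axis at yaw
    return (R.from_euler('z',yaw)*R.from_euler('x',np.pi)).as_quat()
E
python3 - <<'E'
from h import *
np.set_printoptions(precision=3,suppress=True)
for c in("top","side"):
    im=snap(c,c+"0")
    print(c,-np.array(camera_params(c)["camera_from_world"])[:3,:3].T@np.array(camera_params(c)["camera_from_world"])[:3,3])
    for n in("chipped_mount","mount_1","holder","stand","nest","pointer_tip","loupe","lens_centre","handle_grip","eyepiece_spare","bench_timer","forceps_1","slide_pack","objective_can"):
        print(n,[(np.round(d["at"]).astype(int).tolist(),round(d["confidence"],2),at_z(c,d["at"],0)[:2].round(3).tolist()) for d in tip_of(c,n)])
print(read_tcp_rot(),read_qpos(),camera_params("wrist"))
a=cv2.imread("pics/top0.png");cv2.imwrite("pics/top0b.png",cv2.resize(a,(800,600)))
E
```

```text
pics
top [ 0.257 -0.022  1.363]
chipped_mount [([187, 202], 0.64, [0.478, 0.278]), ([155, 184], 0.48, [0.533, 0.41])]
mount_1 [([201, 220], 0.6, [0.416, 0.217]), ([206, 186], 0.52, [0.546, 0.214]), ([219, 200], 0.43, [0.498, 0.16])]
holder [([202, 202], 0.84, [0.482, 0.22])]
stand [([274, 208], 0.72, [0.487, -0.053])]
nest [([273, 208], 0.59, [0.487, -0.047])]
pointer_tip [([277, 185], 0.51, [0.576, -0.053]), ([204, 186], 0.29, [0.546, 0.224])]
loupe [([315, 200], 0.87, [0.536, -0.203])]
lens_centre [([315, 202], 0.69, [0.527, -0.206])]
handle_grip [([342, 199], 0.79, [0.551, -0.304])]
eyepiece_spare [([191, 170], 0.44, [0.603, 0.281]), ([275, 214], 0.41, [0.467, -0.058]), ([326, 178], 0.35, [0.624, -0.24])]
bench_timer [([161, 212], 0.69, [0.43, 0.368])]
forceps_1 [([277, 184], 0.54, [0.584, -0.054]), ([327, 180], 0.47, [0.617, -0.245])]
slide_pack [([375, 175], 0.58, [0.658, -0.427])]
objective_can [([237, 167], 0.49, [0.634, 0.104])]
side [0.348 1.144 0.546]
chipped_mount [([221, 283], 0.75, [0.55, 0.411]), ([257, 256], 0.54, [0.482, 0.276])]
mount_1 [([238, 245], 0.63, [0.544, 0.
[... 467 characters left out ...]
56, [0.432, 0.203])]
bench_timer [([269, 280], 0.9, [0.435, 0.381])]
forceps_1 []
slide_pack [([243, 168], 0.65, [0.662, -0.474]), ([268, 281], 0.34, [0.436, 0.386])]
objective_can [([220, 223], 0.67, [0.631, 0.098]), ([241, 244], 0.54, [0.538, 0.22])]
[ 0.989  0.148 -0.    -0.   ] [ 1.175  0.383  0.044  1.598 -0.018  1.161 -0.05 ] {'K': array([[295.899,   0.   , 261.692],
       [  0.   , 295.899, 187.27 ],
       [  0.   ,   0.   ,   1.   ]]), 'dist_coeffs': array([-0.034,  0.   ,  0.   ,  0.   ,  0.   ]), 'camera_from_world': array([[ 0.294, -0.956,  0.   , -0.651],
       [-0.919, -0.283,  0.274, -0.035],
       [-0.262, -0.081, -0.962,  0.378],
       [ 0.   ,  0.   ,  0.   ,  1.   ]])}
```

Run:
```python
import cv2,numpy as np
a=cv2.imread("pics/top0.png")[145:245,135:400];b=cv2.imread("pics/side0.png")[140:310,180:320]
a=cv2.resize(a,(795,300),interpolation=3);b=cv2.resize(b,(247,300),interpolation=3)
c=np.zeros((600,800,3),np.uint8);c[:300,:795]=a;c[300:,:247]=b
d=cv2.resize(cv2.imread("pics/top0.png"),(400,300));c[300:,300:700]=d
cv2.imwrite("pics/m0.png",c)
```

```text
(no output)
```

View pics/m0.png

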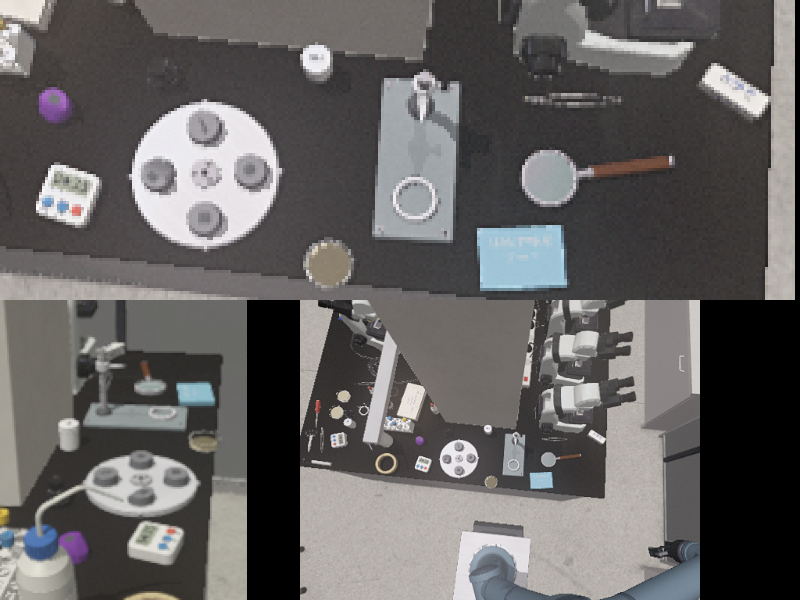

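Run:
```python
from h import *
np.set_printoptions(precision=3,suppress=True)
def look(p,yaw,names,tag):
    move_ptp(p,down(yaw)); pause(.3); P=camera_params("wrist"); snap("wrist",tag)
    print(tag,read_qpos(),read_eef_pos(),read_time_s())
    for n in names:
        for f in (tip_of,look_for):
            print(f.__name__,n,[(np.round(d["at"]).astype(int).tolist(),round(d["confidence"],2),at_z("wrist",d["at"],0.0,P)[:2].round(3).tolist()) for d in f("wrist",n)])
look([.45,-.13,.30],0,["nest","pointer_tip","loupe","lens_centre","handle_grip"],"w1")
look([.46,.215,.28],0,["chipped_mount","mount_1","holder"],"w2")
c=np.hstack([cv2.imread("pics/w1.png"),cv2.imread("pics/w2.png")])
cv2.imwrite("pics/w12.png",cv2.resize(c,(800,300),interpolation=cv2.INTER_AREA))
```

```text
w1 [ 0.569  0.008 -0.374  1.942  0.003  1.192 -1.378] [ 0.45 -0.13  0.3 ] 3.8583
call nest [([203, 138], 0.92, [0.472, -0.048])]
call nest [([199, 85], 0.57, [0.545, -0.046])]
call pointer_tip [([173, 68], 0.58, [0.567, -0.012])]
call pointer_tip [([172, 28], 0.63, [0.615, -0.015])]
call loupe [([319, 106], 0.95, [0.517, -0.211]), ([386, 87], 0.57, [0.542, -0.301])]
call loupe []
call lens_centre [([319, 104], 0.93, [0.518, -0.21])]
call lens_centre [([327, 94], 0.96, [0.532, -0.22])]
call handle_grip [([386, 86], 0.72, [0.543, -0.301])]
call handle_grip [([331, 92], 0.92, [0.535, -0.225])]
w2 [ 0.225  0.155 -0.799  1.869  0.121  1.167 -2.187] [0.46  0.214 0.28 ] 6.0083
call chipped_mount [([107, 92], 0.77, [0.545, 0.416]), ([218, 147], 0.58, [0.473, 0.272])]
call chipped_mount [([217, 149], 0.8, [0.47, 0.275]), ([98, 89], 0.68, [0.549, 0.427])]
call mount_1 [([299, 131], 0.95, [0.495, 0.163]), ([251, 99], 0.92, [0.535, 0.227]), ([268, 182], 0.67, [0.423, 0.205])]
call mount_1 [([253, 97], 0.89, [0.538, 0.225]), ([301, 134], 0.81, [0.491, 0.16]), ([265, 183], 0.76, [0.422, 0.209]), ([200, 44], 0.31, [0.603, 0.29])]
call holder [([258, 139], 0.91, [0.484, 0.219])]
call holder [([255, 134], 0.82, [0.49, 0.222]), ([368, 15], 0.17, [0.636, 0.082])]
```

View pics/w12.png

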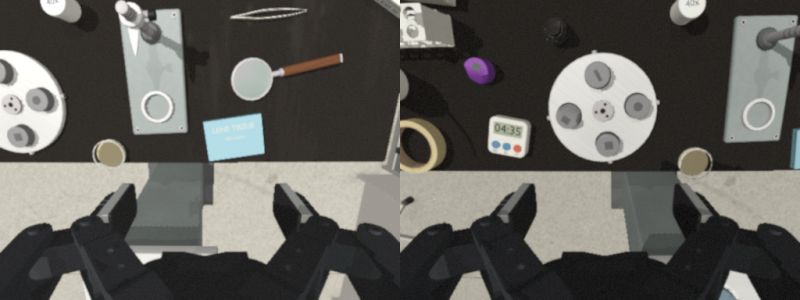

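Run:
```python
from h import *
np.set_printoptions(precision=3,suppress=True)
move_ptp([.42,.27,.19],down(0)); pause(.3); P=camera_params("wrist"); im=snap("wrist","w3")
print(read_qpos())
for n in ["chipped_mount","mount_1","holder"]:
    for f in (tip_of,look_for):
        print(f is tip_of,n,[(np.round(d["at"]).astype(int).tolist(),round(d["confidence"],2),at_z("wrist",d["at"],0.0,P)[:2].round(4).tolist(),at_z("wrist",d["at"],0.026,P)[:2].round(4).tolist()) for d in f("wrist",n)])
c=proj("wrist",[.473,.274,.02],P);x,y=int(c[0]),int(c[1]);print(x,y)
y0,x0=max(y-75,0),max(x-100,0)
cv2.imwrite("pics/w3c.png",cv2.resize(im[y0:y0+150,x0:x0+200,::-1],None,fx=4,fy=4,interpolation=2)); print(x0,y0)
```

```text
[ 0.092  0.262 -0.826  1.979  0.231  0.994 -2.416]
True chipped_mount [([257, 124], 0.96, [0.4714, 0.274], [0.4731, 0.2736]), ([110, 46], 0.7, [0.5484, 0.4182], [0.5437, 0.4058])]
False chipped_mount [([103, 46], 0.88, [0.5479, 0.426], [0.5432, 0.413]), ([257, 124], 0.62, [0.4714, 0.2734], [0.4731, 0.273])]
True mount_1 [([305, 53], 0.74, [0.5405, 0.2265], [0.5365, 0.23]), ([365, 102], 0.72, [0.4932, 0.163], [0.4931, 0.1717]), ([320, 170], 0.65, [0.4216, 0.2053], [0.4274, 0.2105])]
False mount_1 [([372, 103], 0.93, [0.4922, 0.1558], [0.4922, 0.1652]), ([309, 50], 0.85, [0.5432, 0.2222], [0.5389, 0.2261])]
True holder [([309, 115], 0.86, [0.4807, 0.2196], [0.4816, 0.2236]), ([153, 157], 0.24, [0.437, 0.3866], [0.4415, 0.3769])]
False holder [([311, 103], 0.63, [0.492, 0.2182], [0.492, 0.2224])]
256 123
156 48
```

View pics/w3c.png

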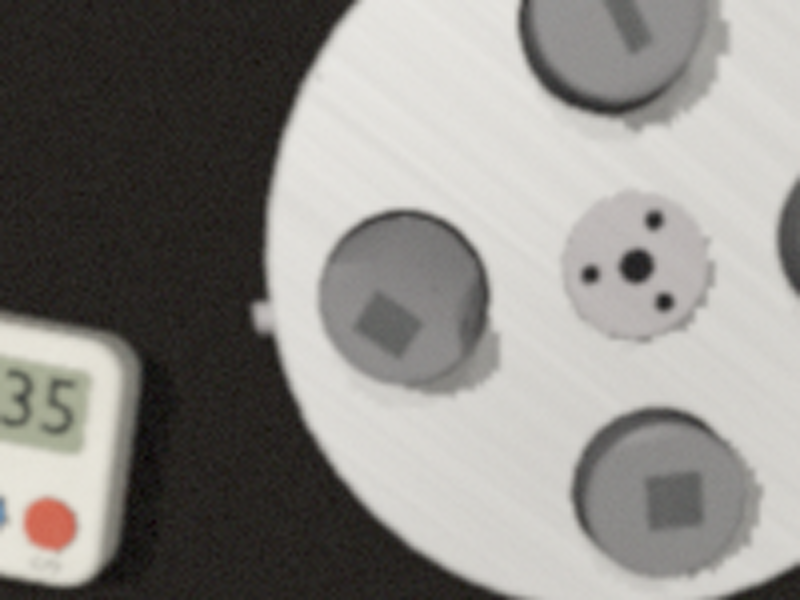

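Run:
```python
import cv2,numpy as np
im=cv2.imread("pics/w3.png")[94:152,226:286,1].astype(float)
im=np.clip((im-60)*255/110,0,255).astype(np.uint8)
cv2.imwrite("pics/w3d.png",cv2.resize(im,None,fx=9,fy=9,interpolation=2))
```

```text
(no output)
```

View pics/w3d.png

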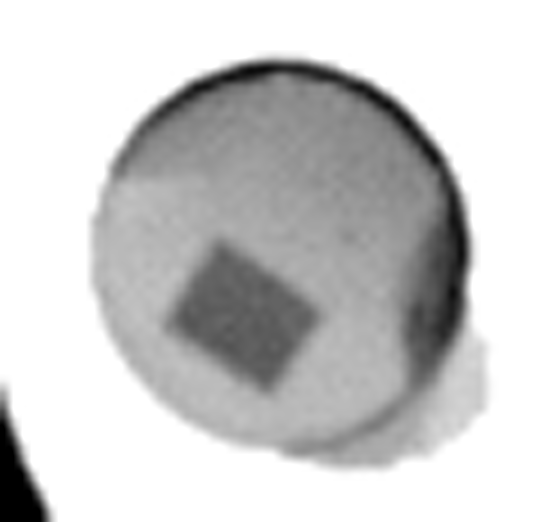

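Run:
```python
from h import *
np.set_printoptions(precision=3,suppress=True)
P=camera_params("wrist")
f=lambda x,y: at_z("wrist",[226+x/9-.5,94+y/9-.5],.026,P)
for a,b in(((222,240),(318,318)),((165,325),(270,395)),((115,180),(405,378))):
    d=f(*b)-f(*a); print(np.degrees(np.arctan2(d[1],d[0])))
print("circ",f(282,255))
for n,p in (("puck",[.473,.274,.031]),("puck hi",[.473,.274,.16]),("nest",[.478,-.05,.045]),("nest hi",[.478,-.05,.2]),("loupe",[.54,-.295,.022]),("hold",[.50,-.135,.115])):
    for yaw in range(-180,180,30):
        q=inverse_kinematics(p,down(np.radians(yaw)))
        print(n,yaw,q if q is None else np.array(q))
```

```text
-128.7408843335845
-123.63220107150245
-123.98984663426863
circ [0.473 0.274 0.026]
puck -180 [ 0.351  0.967 -1.245  1.942  1.063  1.102  0.206]
puck -150 [ 0.355  0.976 -1.254  1.942  1.072  1.111  0.725]
puck -120 [ 0.355  0.976 -1.254  1.942  1.072  1.111  1.248]
puck -90 [-1.563  1.171  1.36   2.023 -1.284  1.22  -2.775]
puck -60 [-1.179  0.605  0.702  2.01  -0.581  0.733 -2.735]
puck -30 [-0.453  0.499 -0.174  1.976  0.132  0.677 -2.803]
puck 0 [-0.034  0.6   -0.679  1.956  0.534  0.771 -2.593]
puck 30 [ 0.018  0.625 -0.745  1.954  0.591  0.793 -2.111]
puck 60 [ 0.067  0.652 -0.808  1.952  0.646  0.817 -1.627]
puck 90 [ 0.136  0.698 -0.901  1.949  0.729  0.858 -1.162]
puck 120 [ 0.197  0.75  -0.987  1.947  0.809  0.904 -0.692]
puck 150 [ 0.254  0.812 -1.074  1.945  0.893  0.96  -0.221]
puck hi -180 [ 0.374  0.639 -1.24   1.886  0.676  1.123  0.444]
puck hi -150 [ 0.374  0.639 -1.24   1.886  0.676  1.123  0.968]
puck hi -120 [ 0.374  0.639 -1.24   1.886  0.676  1.123  1.491]
puck hi -90 [ 0.374  0.639 -1.24   1.886  0.676  1.123  2.015]
puck hi -60 [-1.517  0.551  1.159  1.966 -0
[... 2675 characters left out ...]
  0.68  -1.242  1.981  0.755  1.052  1.161]
hold -150 [ 1.184  0.68  -1.242  1.981  0.755  1.052  1.685]
hold -120 [-0.842  0.836  1.375  2.062 -0.947  1.111 -2.671]
hold -90 [-0.237  0.333  0.483  2.042 -0.211  0.813 -2.772]
hold -60 [ 0.702  0.372 -0.593  1.998  0.274  0.849 -2.66 ]
hold -30 [ 0.77   0.391 -0.674  1.995  0.319  0.86  -2.172]
hold 0 [ 0.778  0.394 -0.683  1.995  0.325  0.862 -1.653]
hold 30 [ 0.733  0.38  -0.63   1.997  0.294  0.854 -1.105]
hold 60 [ 0.797  0.4   -0.707  1.994  0.339  0.865 -0.617]
hold 90 [ 0.865  0.425 -0.789  1.991  0.39   0.88  -0.134]
hold 120 [ 0.946  0.463 -0.892  1.988  0.459  0.903  0.336]
hold 150 [ 1.023  0.51  -0.995  1.986  0.535  0.933  0.801]
```

Run:
```python
from h import *
np.set_printoptions(precision=3,suppress=True)
y=np.radians(145.5)
move_ptp([.473,.274,.14],down(y)); move_gripper(.058); pause(.3); P=camera_params("wrist"); im=snap("wrist","w4")
print(read_qpos(),read_eef_pos(),read_finger_gap())
for f in (tip_of,look_for):
    print([(np.round(d["at"]).astype(int).tolist(),round(d["confidence"],2),at_z("wrist",d["at"],0.0 if f is tip_of else .022,P)[:2].round(4).tolist()) for d in f("wrist","chipped_mount")])
t=np.linspace(0,2*np.pi,40)
o=cv2.resize(im[:,:,::-1],None,fx=1.5,fy=1.5)
for a in t:
    p=proj("wrist",[.473+.02*np.cos(a),.274+.02*np.sin(a),.026],P);cv2.circle(o,tuple(int(v*1.5) for v in p),1,(0,0,255),-1)
cv2.imwrite("pics/w4b.png",o)
```

```text
[ 0.341  0.644 -1.19   1.9    0.683  1.082 -0.162] [0.473 0.274 0.14 ] 0.057913695155998535
[([435, 162], 0.78, [0.5478, 0.4143]), ([263, 182], 0.77, [0.4744, 0.2741])]
[([263, 185], 0.93, [0.4721, 0.276]), ([443, 164], 0.86, [0.5421, 0.4109])]
```

View pics/w4b.png

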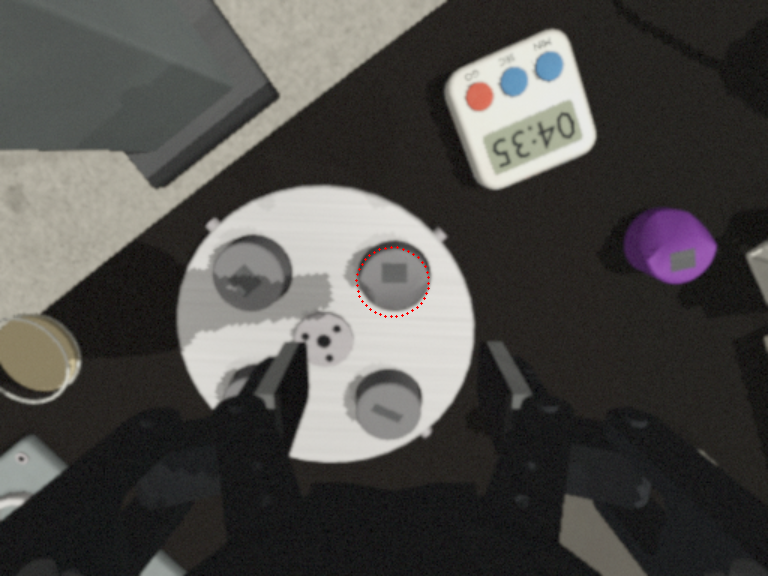

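Run:
```python
from h import *
np.set_printoptions(precision=3,suppress=True)
y=np.radians(145.5)
p=np.array([.4725,.2748])
movel([*p,.06],down(y),.1); movel([*p,.032],speed=.04); print(read_ft_force(),read_eef_pos())
move_gripper(.03,40); print(read_finger_gap(),read_grasp_force(),read_ft_force())
movel([*p,.05],speed=.03); print(read_finger_gap(),read_grasp_force())
movel([*p,.16],speed=.1); print(read_finger_gap(),read_grasp_force(),read_ft_force(),read_time_s())
P=camera_params("wrist"); im=snap("wrist","w5"); cv2.imwrite("pics/w5c.png",cv2.resize(im[100:384,120:420,::-1],None,fx=2,fy=2))
snap("side","s5")
```

```text
[ 0.044 -0.32  -0.51 ] [0.473 0.275 0.032]
0.03759802741689803 40.403155881213024 [0.314 0.649 2.675]
0.03777012075660258 40.14136357640382
0.037721770810022405 40.14863994321786 [-0.348 -0.682 -1.133] 14.375
```

View pics/w5c.png

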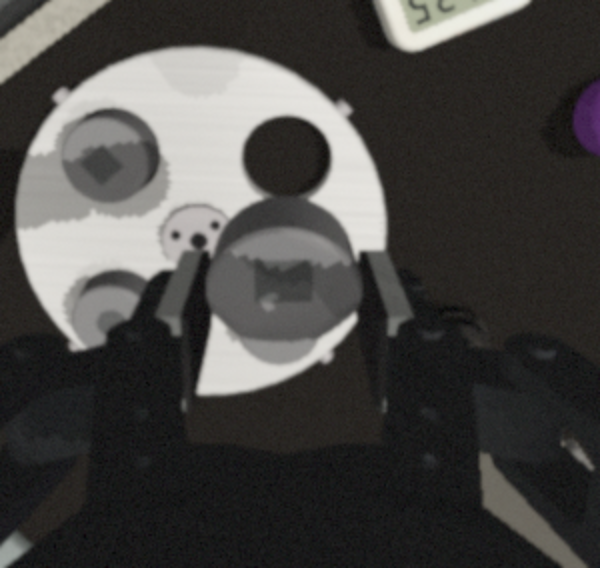

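Run:
```python
from h import *
np.set_printoptions(precision=4,suppress=True)
P=camera_params("wrist");e=read_eef_pos();y=np.radians(145.5);X=np.array([np.cos(y),np.sin(y)]);Y=np.array([X[1],-X[0]])
for (cx,cy),z in (((283,229),.154),((283,195),.128),((206,283),.141),((362,283),.141)):
    q=at_z("wrist",[120+cx/2,100+cy/2],z,P)[:2]-e[:2]; print(q@X,q@Y)
n=tip_of("wrist","chipped_mount");print(n and [(d["at"],d["confidence"],(at_z("wrist",d["at"],.128,P)[:2]-e[:2])@np.c_[X,Y]) for d in n])
# stand: nest & column from existing w1 pose estimates with top/side
for c in ("top","side"):
    read_camera(c)
    for nm in ("nest","pointer_tip"):
        print(c,nm,[(np.round(d["at"],1),d["confidence"]) for d in tip_of(c,nm)])
r=[ray(c,max(tip_of(c,"pointer_tip"),key=lambda d:d["confidence"])["at"]) for c in ("top","side")]; print(tri(*r))
r=[ray(c,max(tip_of(c,"nest"),key=lambda d:d["confidence"])["at"]) for c in ("top","side")]; print(tri(*r))
```

```text
0.019281032542637227 -0.0002973160637251176
0.019129449076758214 -0.0003459205782035024
-0.0009194183973595925 -0.020495263369705932
-0.0008733300531788504 0.02038268579018166
[([424.3, 158.3], 0.93, array([0.041 , 0.0862])), ([260.6, 229.7], 0.68, array([ 0.    , -0.0008]))]
top nest [(array([270.4, 211.6]), 0.95), (array([159.2, 213.7]), 0.71)]
top pointer_tip [(array([277. , 183.8]), 0.65)]
side nest [(array([272.5, 206.2]), 0.95)]
side pointer_tip [(array([252.5, 175.8]), 0.38)]
[ 0.5501 -0.0518  0.1178]
[ 0.4722 -0.0397  0.0098]
```

```bash
cat >> h.py <<'E'
def ringfit(im,P,g,z=.02,r=.028,span=.012):
    # fit outer edge of nest ring on plane z: sample radially the strongest bright->dark gradient
    g=np.array(g,float);L=cv2.GaussianBlur(cv2.cvtColor(im,cv2.COLOR_RGB2GRAY),(3,3),0).astype(np.float32)
    for it in range(4):
        pts=[]
        for a in np.linspace(0,2*np.pi,72,endpoint=False):
            rr=np.linspace(r-span,r+span,49)
            uv=np.array([proj("wrist",[g[0]+s*np.cos(a),g[1]+s*np.sin(a),z],P) for s in rr],np.float32)
            v=cv2.remap(L,uv[:,0].reshape(1,-1),uv[:,1].reshape(1,-1),1)[0]
            d=np.gradient(v);k=np.argmin(d)
            if d[k]<-1.5 and 2<k<46: pts.append([g[0]+rr[k]*np.cos(a),g[1]+rr[k]*np.sin(a)])
        pts=np.array(pts)
        from scipy.optimize import least_squares
        s=least_squares(lambda p:np.hypot(*(pts-p[:2]).T)-p[2],[*g,r],loss="soft_l1",f_scale=.0007)
        g=s.x[:2]
        span=max(.004,span*.6)
    return s.x,len(pts),np.median(abs(s.fun))
E
python3 - <<'E'
from h import *
np.set_printoptions(precision=4,suppress=True)
p=read_eef_pos()
movel([p[0],p[1],.24],speed=.15); move_ptp([.475,-.135,.24],down(np.pi/2)); pause(.4)
P=camera_params("wrist"); im=snap("wrist","w6"); print(read_qpos(),read_eef_pos(),read_grasp_force(),read_finger_gap(),read_time_s())
for n,z in(("nest",.012),("pointer_tip",.118),("chipped_mount",.208)):
  print(n,[(np.round(d["at"],1),round(d["confidence"],2),at_z("wrist",d["at"],z,P)[:2]) for d in tip_of("wrist",n)])
print(ringfit(im,P,[.474,-.045]),ringfit(im,P,[.474,-.045],r=.0225))
cv2.imwrite("pics/w6b.png",im[:,:,::-1])
E
```

```text
[ 1.332   0.3445 -1.2989  1.9331  0.3662  1.139  -0.1093] [ 0.4751 -0.1347  0.24  ] 40.17417571332771 0.03790809078847954 17.675
nest [(array([262.7,  87.9]), 0.9, array([ 0.4768, -0.049 ]))]
pointer_tip [(array([355.4,  75.9]), 0.67, array([ 0.549 , -0.0446]))]
chipped_mount [(array([262. , 231.5]), 0.79, array([ 0.4759, -0.1359])), (array([374.9, 237. ]), 0.53, array([ 0.5409, -0.1394]))]
(array([ 0.4764, -0.0479,  0.027 ]), 72, np.float64(0.00021058422968138826)) (array([ 0.4734, -0.0526,  0.0225]), 62, np.float64(0.0006213399871643436))
```

View pics/w6b.png

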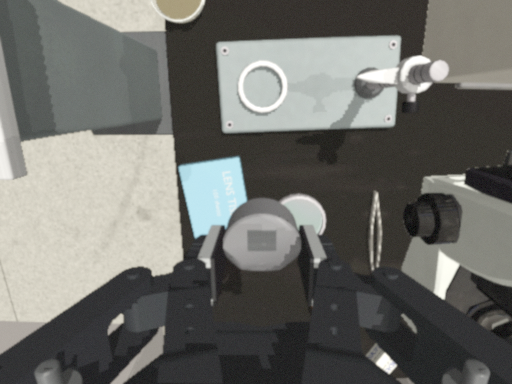

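Run:
```python
from h import *
np.set_printoptions(precision=4,suppress=True)
movel([.4765,-.13,.13],speed=.12); pause(.4)
P=camera_params("wrist"); im=snap("wrist","w7"); e=read_eef_pos(); print(e)
for n,z in(("nest",.012),("chipped_mount",e[2]-.032)):
  print(n,[(np.round(d["at"],1),round(d["confidence"],2),at_z("wrist",d["at"],z,P)[:2]) for d in tip_of("wrist",n)])
s=ringfit(im,P,[.4764,-.048]); print(s, ringfit(im,P,s[0][:2],z=.02,r=.0225,span=.003))
o=cv2.resize(im[:,:,::-1],None,fx=1.5,fy=1.5)
for a in np.linspace(0,2*np.pi,60):
  for r,z in((.028,.02),(.028,.012)):
    p=proj("wrist",[s[0][0]+r*np.cos(a),s[0][1]+r*np.sin(a),z],P);cv2.circle(o,tuple(int(v*1.5) for v in p),1,(0,0,255),-1)
  for z in (.002,-.006):
    p=proj("wrist",[e[0]+.02*np.cos(a),e[1]-.0008+.02*np.sin(a),e[2]-.032+(.026 if z<0 else 0)],P);cv2.circle(o,tuple(int(v*1.5) for v in p),1,(0,255,0),-1)
cv2.imwrite("pics/w7b.png",o)
```

```text
[ 0.4766 -0.1301  0.1302]
nest [(array([262.,  89.]), 0.89, array([ 0.4775, -0.0506]))]
chipped_mount [(array([262.4, 232.8]), 0.58, array([ 0.4776, -0.1323]))]Traceback (most recent call last):
  File "<stdin>", line 7, in <module>
  File "h.py", line 38, in ringfit
    s=least_squares(lambda p:np.hypot(*(pts-p[:2]).T)-p[2],[*g,r],loss="soft_l1",f_scale=.0007)
    return func(*args, **kwargs)
    vector_fun = VectorFunction(
        fun_wrapped,
    ...<6 lines>...
        workers=workers
    )
    self._update_fun()
    ~~~~~~~~~~~~~~~~^^
    self.f = self.fun_wrapped(xp_copy(self.x))
             ~~~~~~~~~~~~~~~~^^^^^^^^^^^^^^^^^
    return np.atleast_1d(self.fun(x))
                         ~~~~~~~~^^^
    return self.f(x, *self.args, **self.kwargs)
           ~~~~~~^^^^^^^^^^^^^^^^^^^^^^^^^^^^^^
  File "h.py", line 38, in <lambda>
    s=least_squares(lambda p:np.hypot(*(pts-p[:2]).T)-p[2],[*g,r],loss="soft_l1",f_scale=.0007)
                                        ~~~^~~~~~
ValueError: operands could not be broadcast together with shapes (0,) (2,)
```

Run:
```python
from h import *
np.set_printoptions(precision=4,suppress=True)
im=cv2.imread("pics/w7.png")[:,:,::-1].copy();P=camera_params("wrist"); e=read_eef_pos()
s=ringfit(im,P,[.4764,-.048]); print(s); print(ringfit(255-im,P,s[0][:2],z=.02,r=.0225,span=.004))
o=cv2.resize(im[:,:,::-1],None,fx=1.5,fy=1.5)
for a in np.linspace(0,2*np.pi,60):
  for z in(.02,.012):
    p=proj("wrist",[s[0][0]+.028*np.cos(a),s[0][1]+.028*np.sin(a),z],P);cv2.circle(o,tuple(int(v*1.5) for v in p),1,(0,0,255),-1)
  for z in (0,.026):
    p=proj("wrist",[e[0]+.02*np.cos(a),e[1]-.0008+.02*np.sin(a),e[2]-.032+z],P);cv2.circle(o,tuple(int(v*1.5) for v in p),1,(0,255,0),-1)
cv2.imwrite("pics/w7b.png",o)
```

```text
(array([ 0.4763, -0.0478,  0.0269]), 72, np.float64(0.00012281573649775175))
(array([ 0.4761, -0.0478,  0.0218]), 72, np.float64(0.00011924414923073119))
```

View pics/w7b.png

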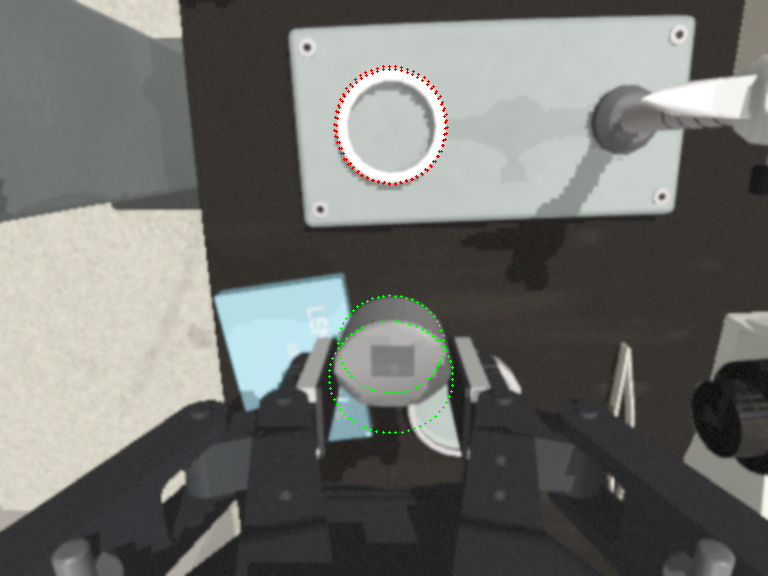

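Run:
```python
from h import *
np.set_printoptions(precision=4,suppress=True)
p=np.array([.4763,-.0475])
movel([*p,.12],speed=.1); movel([*p,.06],speed=.08); pause(.3); f0=read_ft_force(); print(f0)
z=.06
while z>.0425:
    z-=.0015; movel([*p,z],speed=.03); f=read_ft_force()-f0; print(round(z,4),f,read_eef_pos()[2])
    if f[2]>6: break
```

```text
[-1.3149  0.9098 -0.8849]
0.0585 [ 1.1107 -1.1362  0.4275] 0.058432099370928185
0.057 [ 1.5129 -1.2803 -0.2748] 0.05685936070362947
0.0555 [ 1.5855 -1.3419  0.7098] 0.05538497896441977
0.054 [ 2.1673 -1.117   0.515 ] 0.05389752400880572
0.0525 [ 1.4376 -1.0955  0.6773] 0.05241527630432044
0.051 [ 0.9218 -0.2822  0.0503] 0.05087572682384581
0.0495 [ 0.9495 -0.8386 -0.1202] 0.04939069342537158
0.048 [ 2.2564 -1.4583  0.1489] 0.04790267767822515
0.0465 [ 0.5577 -0.4877  0.2063] 0.04639947762296806
0.045 [ 1.306  -0.673  -0.0698] 0.04490274062786252
0.0435 [-0.9018 -1.4978  9.8136] 0.044556621482094216
```

Run:
```python
from h import *
np.set_printoptions(precision=4,suppress=True)
p=read_eef_pos()
movel([.4763,-.0475,.0442],speed=.03)
move_gripper(.058,40); pause(.3); movel([.4763,-.0475,.07],speed=.05); movel([.4763,-.0475,.14],speed=.12)
movel([.476,-.12,.20],speed=.15); pause(.4)
P=camera_params("wrist"); im=snap("wrist","w8"); e=read_eef_pos(); print(e,read_time_s())
for n,z in(("nest",.012),("chipped_mount",.012),("pointer_tip",.11)):
  print(n,[(np.round(d["at"],1),round(d["confidence"],2),at_z("wrist",d["at"],z,P)[:2]) for d in tip_of("wrist",n)])
print(ringfit(im,P,[.4763,-.048]))
wp=[ray("wrist",max(tip_of("wrist","pointer_tip"),key=lambda d:d["confidence"])["at"],P)]
# second pointer/loupe views; loupe from yaw 90 (camera toward +y)
move_ptp([.52,-.31,.25],down(np.pi/2)); pause(.4)
Q=camera_params("wrist"); im2=snap("wrist","w9"); print(read_eef_pos(),read_qpos())
for n,z in(("lens_centre",.006),("handle_grip",.007),("loupe",0)):
  print(n,[(np.round(d["at"],1),round(d["confidence"],2),at_z("wrist",d["at"],z,Q)[:2]) for d in tip_of("wrist",n)])
c=np.hstack([im,im2])[:,:,::-1]
cv2.imwrite("pics/w89.png",cv2.resize(c,(800,300),interpolation=cv2.INTER_AREA))
```

```text
[ 0.4759 -0.1196  0.1999] 27.8833
nest []
chipped_mount [(array([263.5,  99.4]), 0.85, array([ 0.4782, -0.047 ]))]
pointer_tip [(array([368.7,  92.7]), 0.95, array([ 0.5502, -0.0432]))]
(array([ 0.4764, -0.0478,  0.027 ]), 72, np.float64(0.000228056240923636))
[ 0.52   -0.3094  0.25  ] [ 1.3202  0.5528 -1.134   1.67    0.5234  1.2606  0.0777]
lens_centre [(array([258.8,  79.6]), 0.84, array([ 0.517 , -0.2136]))]
handle_grip [(array([281. , 149.5]), 0.87, array([ 0.5446, -0.2958]))]
loupe [(array([264. ,  83.2]), 0.97, array([ 0.5232, -0.2173]))]
```

View pics/w89.png

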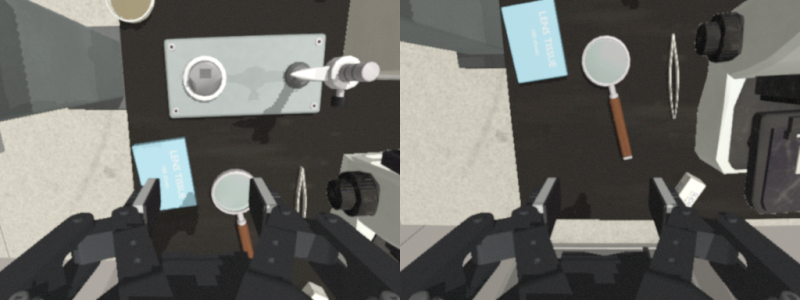

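Run:
```python
from h import *
np.set_printoptions(precision=4,suppress=True)
Q=camera_params("wrist"); im=cv2.imread("pics/w9.png")[:,:,::-1].copy()
hsv=cv2.cvtColor(im,cv2.COLOR_RGB2HSV); m=((hsv[:,:,0]<15)&(hsv[:,:,1]>110)&(hsv[:,:,2]>50)).astype(np.uint8); m[240:]=0
n,l,st,_=cv2.connectedComponentsWithStats(m); k=1+np.argmax(st[1:,4]); yx=np.argwhere(l==k)
W=np.array([at_z("wrist",[x,y],.014,Q)[:2] for y,x in yx]); c=W.mean(0); u,s,v=np.linalg.svd(W-c); print(len(W),c,v[0],np.degrees(np.arctan2(*v[0][::-1])),np.ptp((W-c)@v[0]),np.ptp((W-c)@v[1]))
print("rim",ringfit(im,Q,[.519,-.212],z=.012,r=.036))
rays=[];best=[]
for p in ([.60,-.17,.21],[.52,-.20,.21],[.44,-.13,.21],[.52,-.13,.25]):
    move_ptp(p,down(np.pi/2)); pause(.4); P=camera_params("wrist"); snap("wrist"); d=tip_of("wrist","pointer_tip")
    print(p,[(d_["at"],round(d_["confidence"],2)) for d_ in d])
    if d: best.append((P,np.array(d[0]["at"])))
from scipy.optimize import least_squares
s=least_squares(lambda x:np.concatenate([proj("wrist",x,P)-a for P,a in best]),[.55,-.046,.11],loss="soft_l1"); print(s.x,s.fun, np.hypot(*(s.x[:2]-[.4764,-.0478])))
```

```text
993 [ 0.5457 -0.3115] [ 0.2385 -0.9712] -76.20386895946423 0.09430122138909183 0.016793974201400934
rim (array([ 0.5223, -0.2137,  0.0355]), 71, np.float64(0.00023431319675576434))
[0.6, -0.17, 0.21] [([187.6, 19.1], 0.83)]
[0.52, -0.2, 0.21] []
[0.44, -0.13, 0.21] [([418.2, 80.2], 0.61)]
[0.52, -0.13, 0.25] [([299.9, 80.6], 0.94)]
[ 0.5514 -0.0451  0.1145] [ 0.2144 -4.1534 -0.3967  0.2595  0.145   2.098 ] 0.07503104288959254
```

Run:
```python
from h import *
np.set_printoptions(precision=4,suppress=True)
print(proj("side",[.5514,-.0451,.1145]),proj("side",[.5514,-.0451,.1195]))
for _ in range(3):
    snap("side"); print([(d["at"],round(d["confidence"],2)) for d in tip_of("side","pointer_tip")])
th=np.radians(-76.3);g=np.array([.5223,-.2137])+.085*np.array([np.cos(th),np.sin(th)])
o=down(th+np.pi)
move_gripper(.05,60); move_ptp([*g,.14],o); pause(.3)
P=camera_params("wrist"); im=snap("wrist","w10"); print(g,read_eef_pos(),read_qpos())
for n,z in(("lens_centre",.006),("handle_grip",.007)):
  print(n,[(np.round(d["at"],1),round(d["confidence"],2),at_z("wrist",d["at"],z,P)[:2]) for d in tip_of("wrist",n)])
print("rim",ringfit(im,P,[.5223,-.2137],z=.012,r=.036,span=.006))
hsv=cv2.cvtColor(im,cv2.COLOR_RGB2HSV); m=((hsv[:,:,0]<15)&(hsv[:,:,1]>110)&(hsv[:,:,2]>50)).astype(np.uint8)
n,l,st,_=cv2.connectedComponentsWithStats(m); k=1+np.argmax(st[1:,4]); yx=np.argwhere(l==k)
W=np.array([at_z("wrist",[x,y],.014,P)[:2] for y,x in yx]); c=W.mean(0); v=np.linalg.svd(W-c)[2]; print(len(W),c,np.degrees(np.arctan2(*v[0][::-1])))
```

```text
[250.6712 177.0197] [250.6555 175.6737]
[([251.9, 177.8], 0.38)]
[([254.6, 177.6], 0.5)]
[([216.5, 256.7], 0.69), ([251.7, 176.7], 0.48)]
[ 0.5424 -0.2963] [ 0.543  -0.2954  0.1411] [ 1.2206  0.7093 -1.0715  1.7287  0.6859  1.1283  0.1775]
lens_centre [(array([257.5,  85.9]), 0.88, array([ 0.5207, -0.2157]))]
handle_grip [(array([261.7, 182.6]), 0.77, array([ 0.544 , -0.2952]))]
rim (array([ 0.5222, -0.2127,  0.0354]), 71, np.float64(0.00013190046437668718))
1795 [ 0.5456 -0.3096] 103.69655729198578
```

Run:
```python
from h import *
np.set_printoptions(precision=4,suppress=True)
th=np.radians(-76.3);u=np.array([np.cos(th),np.sin(th)]);r0=np.array([.5222,-.2132]);g=r0+.085*u;o=down(th+np.pi)
movel([*g,.06],o,.1); movel([*g,.0215],o,.04); pause(.2); print(read_eef_pos(),read_ft_force())
move_gripper(.005,60); pause(.2); print(read_finger_gap(),read_grasp_force(),read_ft_force(),read_eef_pos())
zg=read_eef_pos()[2]
movel([*g,.06],speed=.05); movel([*g,.0215+.108],speed=.1); pause(.5); e=read_eef_pos()
print(read_finger_gap(),read_grasp_force(),e,zg,read_time_s())
P=camera_params("wrist"); im=snap("wrist","w11")
zl=e[2]-zg; print("rim",ringfit(im,P,r0,z=zl+.012,r=.036,span=.008),ringfit(im,P,r0,z=zl+.006,r=.036,span=.008), e[:2]-g)
```

```text
[ 0.5426 -0.2959  0.0218] [-0.1862  0.602  -0.2419]
0.014285634770323182 62.344772815704346 [-0.0339  0.1501  3.5103] [ 0.5425 -0.2958  0.0218]
0.014213097036320404 61.78764581680298 [ 0.5423 -0.2957  0.1294] 0.021821761462005727 40.5417
rim (array([ 0.5226, -0.2128,  0.0347]), 55, np.float64(0.00017754763074979973)) (array([ 0.5227, -0.2123,  0.0361]), 53, np.float64(0.00029300502512834975)) [-0.      0.0001]
```

Run:
```python
from h import *
np.set_printoptions(precision=4,suppress=True)
t=np.array([.4766,-.0477])-[-.0197,.0829]
movel([*t,.1305],speed=.1); pause(.6); e=read_eef_pos(); print(e,t,read_time_s(),read_grasp_force())
P=camera_params("wrist"); im=snap("wrist","w12f")
for z in (.114,.120): print("rim",ringfit(im,P,[.4766,-.0477],z=z,r=.036,span=.006))
for c in ("side","top"):
  snap(c,"f_"+c)
  for n in ("lens_centre","pointer_tip","loupe","handle_grip"): print(c,n,[(np.round(d["at"],1),round(d["confidence"],2)) for d in tip_of(c,n)])
for z in(.108,.114): print(proj("side",[.4766,-.0477,z]),proj("side",[*e[:2],z+.001]),proj("side",[.5514,-.0451,z]))
a=cv2.imread("pics/w12f.png"); b=cv2.imread("pics/f_side.png")[130:250,200:330]
b=cv2.resize(b,(416,384),interpolation=2); cv2.imwrite("pics/f.png",cv2.resize(np.hstack([a,b]),(800,331)))
```

```text
[ 0.4963 -0.1306  0.1305] [ 0.4963 -0.1306] 43.0583 61.787863969802856
rim (array([ 0.4738, -0.0481,  0.0345]), 54, np.float64(0.0006328883661000304))
rim (array([ 0.476 , -0.0476,  0.0348]), 54, np.float64(0.00017724336985262823))
side lens_centre [(array([273.9, 178.8]), 0.54)]
side pointer_tip [(array([249.8, 176.6]), 0.57)]
side loupe [(array([269.1, 180.3]), 0.44)]
side handle_grip [(array([269. , 172.3]), 0.59)]
top lens_centre [(array([270.7, 203.9]), 0.72), (array([376.8, 177.6]), 0.17)]
top pointer_tip [(array([276.8, 210.9]), 0.5), (array([277.6, 184.4]), 0.41)]
top loupe [(array([278.1, 205.8]), 0.94)]
top handle_grip [(array([298.1, 202.9]), 0.77)]
[271.982  179.5025] [269.175  171.3841] [250.6915 178.7639]
[271.9993 177.8826] [269.1869 169.8457] [250.6727 177.1541]
```

View pics/f.png

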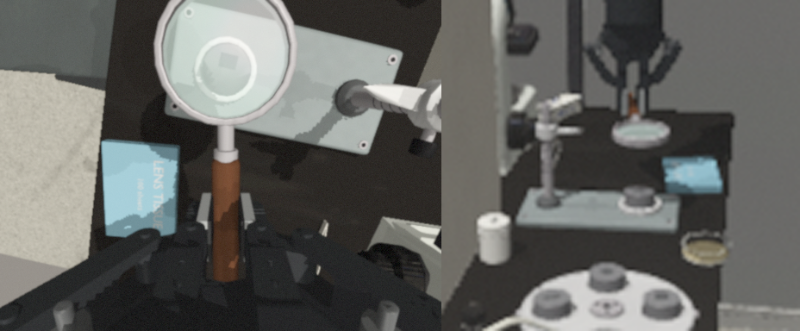

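Run:
```python
from h import *
im=cv2.imread("pics/f_side.png"); g=cv2.cvtColor(im,cv2.COLOR_BGR2GRAY)
print("rows 166-192"); 
for c in (266,270,272,274,278): print(c,g[166:192,c])
print("pointer cols 238-262")
for r in range(172,184): print(r,g[r,236:264])
for z in(.102,.108,.114,.12):
  print(z,[proj("side",[.4766+dx,-.0477+dy,z]).round(1) for dx,dy in((0,.036),(0,-.036),(.036,0),(-.036,0))], proj("side",[.5514,-.0451,z]).round(1))
```

```text
rows 166-192
266 [113 113 111 112 117  99  55  76 105 130 166 176 166 170 162 144 119  52
  47  46  46  46  44  46  46  46]
270 [ 39  44  57  74  81 123 161 160 143 160 175 168 164 177 168 136 128  92
  46  47  46  47  47  46  47  48]
272 [120 120 121 120 115  98  79 106 137 161 173 168 165 172 164 138 127  97
  45  48  46  46  41  38  40  43]
274 [ 41  41  39  42  43  43  45 100 136 165 178 169 164 176 165 129 116  84
  45  46  47  45  41  38  37  39]
278 [106 105 107  84  41  45  45  51 121 158 166 170 168 160 131 110  89  49
  47  46  45  36  38  38  37  36]
pointer cols 238-262
172 [152 135 123 104 109 112 113 104  92  78  51  44  46  46  46  49  49  47
  45  47  47  46  46  46  46  47  45  43]
173 [136 127 115  93  95 100 102  85  53  46  46  46  46  46  49  48  47  47
  48  48  48  46  44  48  48  45  47  47]
174 [142 124 115  95  97 100  73  44  44  47  45  45  45  45  46  47  47  47
  47  45  44  47  46  46  46  47  41  83]
175 [186 163 152 161 161 131  80  43  47  47  45  46  45  46  46  44  45  45
  44  43  45  45  46  44  45  42  75 109]
176 [188 175 166 175 168 128 140 15
[... 667 characters left out ...]
47  59 108]
182 [ 92 115 105  89  95  83  80  69  49  49  49  50  48  49  50  49  46  49
  49  49  49  46  49  48  47  47  47  49]
183 [111 131 110  94  85  65  79  72  48  50  50  50  50  50  49  50  50  50
  50  49  50  49  50  48  52  49  50  48]
0.102 [array([270.8, 184.8]), array([273.1, 177.7]), array([261.7, 180.6]), array([282.3, 181.6])] [250.7 180.4]
0.108 [array([270.8, 183.1]), array([273.1, 176.1]), array([261.7, 179. ]), array([282.3, 180. ])] [250.7 178.8]
0.114 [array([270.8, 181.5]), array([273.1, 174.5]), array([261.7, 177.4]), array([282.3, 178.4])] [250.7 177.2]
0.12 [array([270.8, 179.8]), array([273.1, 172.9]), array([261.7, 175.8]), array([282.4, 176.7])] [250.7 175.5]
```

Run:
```python
from h import *
print(read_grasp_force(),read_eef_pos(),abs(read_joint_vel()).max(),read_time_s()); print(sign_off())
```

```text
61.78750276565552 [ 0.49630508 -0.13061233  0.13050207] 0.0026437143290815694 43.6083
the job is handed in; nothing more can be done
None
```

The chipped specimen is seated in the nest and released. The gripper holds the loupe still, centred over it, with the lens measured at about 0.114 m, level with the pointer. I handed the job in at 43.6 s but got no verdict back.

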